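Unpile the coffee tools

ROBOT

A 7-joint arm with a two-finger parallel gripper is mounted at the origin on a cart in front of the work surface, level with it; the furniture and walls round the work are solid. World frame = base frame: x ahead of the robot, y to its left, z up, the work surface at z = 0. Lengths are in mm, angles in rad, forces in N, time in s.
With the tool pointing down it reaches from about 425 to 875 mm from the base axis. Payload 4.7 kg.
Tool frame: the origin (TCP) lies on the centre line of the jaws, within the pads' length; the fingertips stand 25 mm ahead of it and the grasp point (between the pads) lies 6 mm ahead of it; z points along the fingers, y is the line along which they close (so a half turn about z gives the same grasp; the last joint's range is limited). The gripper opens to 87 mm and grips with 3 to 60 N. Pads are 19 mm wide; open, the fingers measure 117 mm over their backs; the gripper's body (75 mm by 190 mm) begins 51 mm behind the grasp point.
Start: joints at [1.174, 0.321, -0.07, 1.45, 0.023, 1.371, -0.057], TCP at [259.556, -595.948, 247.587] pointing down, gripper open.
Joint ranges: [-2.86, 2.86], [-0.3, 2.09], [-1.38, 1.24], [0.06, 2.45], [-1.56, 4.7], [0.09, 2.05], [-2.69, 2.69]. Speed limits (rad/s): [2.57, 2.57, 3.14, 3.14, 3.14, 3.14, 3.14].

INTERFACE

Orientations are given as a 3x3 rotation matrix whose columns are the frame's x, y, z axes.
In Python, from workcell import readout, viewer, robot gives the robot as it stands.
- The arm moves only by the tool arm_command, never from a script. Its argument "series" is text: rows parted by semicolons, each of 6 numbers parted by spaces: the shift along the world's x, y, z as a fraction of full scale, then the turn, a rotation vector about the world's x, y, z as a fraction of full scale. In form: dx dy dz rx ry rz; .... A call has 1 to 12 rows; each row shifts and turns the commanded pose from where the row before left it; what a row does not reach is not made up. Full scale, the value 1, is 0.04 m for a shift and 0.1 rad for a turn. A row lasts 1/12 s, in which the tool goes at most 41.7 mm and 7.16 degrees, less where a joint would pass 70% of its speed; a pose out of reach is approached as far as the arm can. A call with a number of a shift or a turn outside -1 to 1 is refused whole. A call with a gripper value outside its range is refused whole. "claw" is the closure, from 0 (fully open) to 1 (shut), set as the call begins (left out, the last holds). The fingers move at their own pace and stop on an object; "grip_force" is the grip in N (left out, the last holds). Time passes only in rows, so rows that do not move let the fingers close. It gives the time, the measured TCP pose, the force, the opening and the grip force at its end, in the units of the state.
- readout.state(): the state, without advancing time (a new reading comes with each control period).
- viewer.camera(name): name is "side" or "top"; returns the picture (384x512x3 uint8, red, green, blue); there is no depth.
- viewer.camera_model(name): a dict with "fx", "fy", "cx", "cy" (pixels), "R" (3x3) and "t" (3): a world point X has camera coordinates R X + t. Camera axes: x right, y down, z forward; pixel columns grow to the right and rows downward; lengths in mm; the calibration is good to about 2 mm. A picture is of the moment at which its call begins. camera_model takes no time and is no camera call.
- robot.sign_off(): hands the job in; it is judged then, once.
The state is a dict: "t": time; "joint_pos": joint angles; "joint_vel": joint speeds; "effort": joint torques, N m; "position": TCP position; "eef_rot": TCP orientation; "ft_force": force on the tool from outside, world axes, zero at the start; "moment": the same for the moment, N m; "grip_width": finger opening in mm; "grasp_force": force on a finger pad.
Only numpy, scipy, OpenCV 4.12 (cv2) and the standard library are available. Lean on these libraries where they do the work, as an engineer would, in place of code of your own. Each camera call takes 0.05 s, during which the arm holds its last target. There are 200 camera calls.

TASK

The coffee tools have been left in one tall pile on the portafilter. Take the pile apart and lay the things out: the needle tool upright in the round wooden seat, the black leveller flat in the middle of the beech tray, right way up as it was, the tin upright in the middle of the scale's square platform to be weighed, and the portafilter lengthwise inside the long rubber tray, open side up and flat on its floor. Set each one down rather than drop it, let nothing topple, and leave the small steel pitcher that stands among the places where it is.

Things in the scene. Friction and masses are not known exactly. Their poses are not given: they have to be found in the camera images.
- needle_tool: Small stirring tool standing on its stand, top of the pile, one rigid piece: round pale wooden foot 36 mm across and 15 mm high, thin needles above it, brown turned wooden knob on top, 96 mm high in all, 0.06 kg. To the fingers it is one solid, 35 mm thick at the foot, narrowing evenly to 25 mm at the top: grip the knob, 60 to 90 mm up. Origin: centre of its underside; z up.
- tin: Round white tin with a coloured band and a closed slip lid that stays on, under the leveller: 66 mm across the wall, 69 mm across the lid (the top 16 mm), 73 mm high, 0.17 kg. Grip it round the wall or the lid. Origin: centre of its underside; z up. It stands on the rim of the portafilter's dish.
- leveller: Black round puck (coffee leveller), under the needle tool: 61 mm across, 35 mm high, 0.3 kg, the lower 17 mm slightly narrower (58 mm). Origin: centre of its underside; z up. It lies on the lid of the tin, up to 6 mm off centre either way.
- portafilter: Portafilter, bottom of the pile, lying flat, 222 mm long, 36 mm high, 0.52 kg. Origin: mid-length, at its underside; x along the black round handle to the metal dish, z up. Handle 28 mm thick, x = -111 to +16 mm, axis 18 mm up; neck (18 mm) to +45; dish 68 mm across centred at x = +77, with ears out to y = +-47 mm. Grip the handle from above at its dish end (x about +5), closing along y.
- tool_seat: Place of the needle tool: round brown wooden seat, 96 mm across, fixed; a ring 12 mm high, 80 mm across inside, round a floor with a black rubber disc 5 mm above the worktop. Origin: its centre, at worktop level; z up.
- scale_mid (a point): Place of the tin: centre of the top face of the platform of the flat black scale (body 142 x 112 mm, fixed), 25 mm above the worktop; the platform is 104 x 106 mm and lies towards the end of the scale away from its display and two small keys. Axes of the scale: x along its length, z up.
- wood_tray: Place of the leveller: small beech tray with rounded corners, 134 mm (x) x 178 mm (y), fixed; floor 6 to 8 mm above the worktop, rim 13 mm high. Origin: its centre, at worktop level; z up.
- rubber_tray: Place of the portafilter: long black rubber tray, 130 mm (x) x 300 mm (y), fixed; floor 4 mm above the worktop, rim 12 mm high and 6 mm thick, so 118 x 288 mm inside. Origin: its centre, at worktop level; y along its length, z up. The portafilter may point either way along it.
- pitcher: Bystander, loose: small steel milk pitcher with a handle, 75 x 96 mm, 96 mm high, standing on the worktop among the places. Origin: centre of its underside.
Mind the look-alikes: they are no part of the job. What is shaped like the tin but turquoise is not meant.

How it is judged (in metres and radians):
At the end, for the whole second after the job is handed in: At rest: needle tool upright in the seat, within 12 mm of its centre; tin upright on the scale platform and leveller flat, right way up, on the beech tray, each within 15 mm of the centre; portafilter flat inside the rubber tray (within 25 mm across, 33 mm along, 0.2 rad) (horizontal distance between needle_tool and tool_seat below 0.012 m and z of needle_tool in the frame of tool_seat between 0.003 and 0.009 m and angle between each of needle_tool, tin, portafilter's own z axis and vertical below 0.1 rad and horizontal distance between tin and scale_mid below 0.015 m and z of tin in the frame of scale_mid between -0.003 and 0.004 m and horizontal distance between leveller and wood_tray below 0.015 m and z of leveller in the frame of wood_tray between 0.003 and 0.012 m and angle between leveller's own z axis and vertical below 0.12 rad and x of portafilter in the frame of rubber_tray between -0.025 and 0.025 m and y of portafilter in the frame of rubber_tray between -0.033 and 0.033 m and z of portafilter in the frame of rubber_tray between 0.001 and 0.008 m and angle between the x axis of portafilter and the y axis of rubber_tray, either way round below 0.2 rad and linear speed of each of needle_tool, tin, leveller, portafilter below 0.02 m/s); the robot touches nothing.
It fails at once if a tool topples (tilts more than 1 rad) (angle between any of needle_tool, tin, leveller, portafilter's own z axis and vertical above 1 rad).
It fails at once if the pitcher is pushed more than 20 mm or tipped (distance of pitcher from where it was at the start of the episode above 0.02 m or angle between pitcher's own z axis and vertical above 0.4 rad).
It fails at once if a thing is dropped: it reaches its place (last 15 mm) at over 0.5 m/s, as after a fall of more than about 13 mm ((horizontal distance between needle_tool and tool_seat below 0.05 m and z of needle_tool in the frame of tool_seat below 0.02 m and linear speed of needle_tool above 0.5 m/s) or (horizontal distance between tin and scale_mid below 0.05 m and z of tin in the frame of scale_mid below 0.015 m and linear speed of tin above 0.5 m/s) or (horizontal distance between leveller and wood_tray below 0.05 m and z of leveller in the frame of wood_tray below 0.022 m and linear speed of leveller above 0.5 m/s) or (horizontal distance between portafilter and rubber_tray below 0.05 m and z of portafilter in the frame of rubber_tray below 0.019 m and linear speed of portafilter above 0.5 m/s)).
It also fails if it takes over 96 s, if anything falls off the work surface, if the arm or the gripper's body presses on something with over 40 N, if the wrist force passes 120 N, or if a joint passes its speed limit or range.

## Working session

There is one attempt and no reset: what is moved stays moved. The work goes in short steps, Python scripts to look and compute and a tool call to move; the robot and the scene stay as the last step left them, time stands still between calls to the robot, and variables do not carry over. Pictures are saved under pics/ and viewed, at most 14 in all, crops included, and the job is handed in when it is done.

Besides the shell and the picture viewer there is one more tool, called as name(argument=value, ...), one argument or row to a line, values as JSON. arm_command: Moves the arm, as the interface text tells. Its arguments: {"type":"object","properties":{"series":{"type":"string"},"claw":{"type":"number"},"grip_force":{"type":"number"}},"required":["series"]}

```bash
mkdir -p pics; ls
cat > h.py <<'E'
import numpy as np, cv2
from workcell import readout, viewer, robot
def save(name,fn,crop=None,s=1):
    im=viewer.camera(name)[:,:,::-1]
    if crop: im=im[crop[1]:crop[3],crop[0]:crop[2]]
    im=cv2.resize(np.ascontiguousarray(im),None,fx=s,fy=s,interpolation=cv2.INTER_CUBIC)
    cv2.imwrite('pics/'+fn,im)
def P(name,X):
    m=viewer.camera_model(name); X=np.atleast_2d(X).astype(float)
    c=X@np.array(m['R']).T+np.array(m['t'])
    return np.c_[m['fx']*c[:,0]/c[:,2]+m['cx'],m['fy']*c[:,1]/c[:,2]+m['cy']]
def ray(name,u,v):
    m=viewer.camera_model(name);R=np.array(m['R']);o=-R.T@np.array(m['t'])
    d=R.T@np.array([(u-m['cx'])/m['fx'],(v-m['cy'])/m['fy'],1]);return o,d/np.linalg.norm(d)
def atz(name,u,v,z):
    o,d=ray(name,u,v);return o+d*(z-o[2])/d[2]
def tri(*obs):
    A=np.zeros((3,3));b=np.zeros(3)
    L=[ray(*q) for q in obs]
    for o,d in L:
        M=np.eye(3)-np.outer(d,d);A+=M;b+=M@o
    X=np.linalg.solve(A,b)
    return X,[np.linalg.norm((np.eye(3)-np.outer(d,d))@(X-o)) for o,d in L]
E
python3 -c "
from h import *
save('top','top0.png',s=1.5);save('side','side0.png',s=1.5)
for n in('top','side'):print(n,viewer.camera_model(n), ray(n,256,192))
s=readout.state();print(s['t'],s['position'],s['eef_rot'],s['grip_width'],s['ft_force'])"
```

```text
pics
top {'fx': 388.5509344009685, 'fy': 388.5509344009685, 'cx': 261.5358929037539, 'cy': 187.0583827759045, 'R': array([[-0.02514334, -0.99962972, -0.01040381],
       [-0.99880397,  0.0255564 , -0.04168329],
       [ 0.04193374,  0.00934331, -0.99907671]]), 't': array([  19.91063013,  517.75959216, 1345.02197549])} (array([ 461.23915874,   -5.89576524, 1365.5691932 ]), array([ 0.02958372,  0.02390623, -0.99927639]))
side {'fx': 347.1082820583957, 'fy': 347.1082820583957, 'cx': 253.65445270944195, 'cy': 197.9824729060294, 'R': array([[-0.90588538, -0.42327364, -0.01452933],
       [-0.24149916,  0.54442759, -0.8032912 ],
       [ 0.34792216, -0.72418094, -0.59540922]]), 't': array([465.7612429, 223.4358419, 912.7973886])} (array([158.30343288, 736.53028753, 729.73922887]), array([ 0.34590375, -0.73629831, -0.58156289]))
0.1 [ 259.35551315 -595.50082134  246.55830203] [[ 9.16779918e-01  3.99391965e-01 -8.00271655e-04]
 [ 3.99392753e-01 -9.16778572e-01  1.57422639e-03]
 [-1.04938535e-04 -1.76284184e-03 -9.99998441e-01]] 86.74002749673835 [ 0.4236861  -1.09055936  0.74248636]
```

View pics/top0.png

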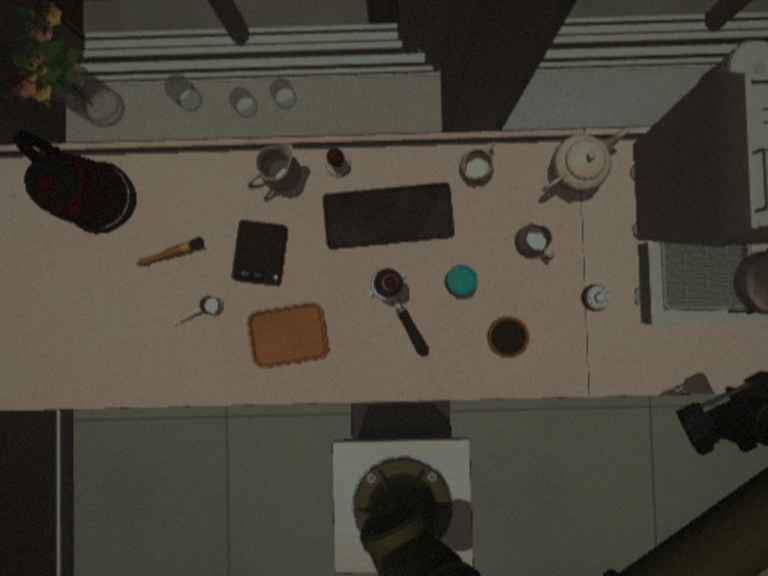

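View pics/side0.png

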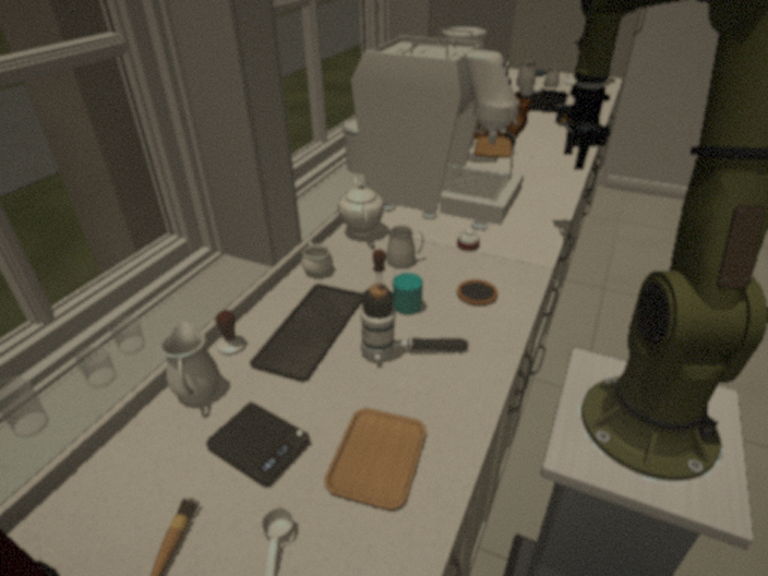

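The top view shows the pile at about (388,283)/1.5, the seat at (508,336), the rubber tray at (388,215), the scale at (260,252) and the beech tray at (288,335). Here is what could be mistaken for what I want, in 1.5x top-view pixels:
- **Tin:** the turquoise tin at (461,281). The one I want is white and in the pile.
- **Needle tool:** the tamper at (338,160) and the pot at (597,297). The one I want is on top of the pile.
- **Pitcher:** (535,240), (275,165) and the cup at (476,165). All of these are to be avoided.

Next I'll crop the pile to check this.

```bash
python3 -c "
from h import *
a=viewer.camera('side')[:,:,::-1];b=viewer.camera('top')[:,:,::-1]
cv2.imwrite('pics/a.png',a);cv2.imwrite('pics/b.png',b)
g=lambda im:np.clip((im/255.)**.6*255,0,255).astype(np.uint8)
A=cv2.resize(a[150:260,225:325],None,fx=5,fy=5,interpolation=cv2.INTER_CUBIC)
B=cv2.resize(b[165:248,235:295],None,fx=6.5,fy=6.5,interpolation=cv2.INTER_CUBIC)
C=np.zeros((560,500+int(60*6.5)-90,3),np.uint8)
C=np.zeros((550,800,3),np.uint8);C[:,:410]=A[:,:410];B=B[:539];C[:B.shape[0],410:800]=B[:,:390]
cv2.imwrite('pics/c1.png',g(C))
"
```

```text
(no output)
```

View pics/c1.png

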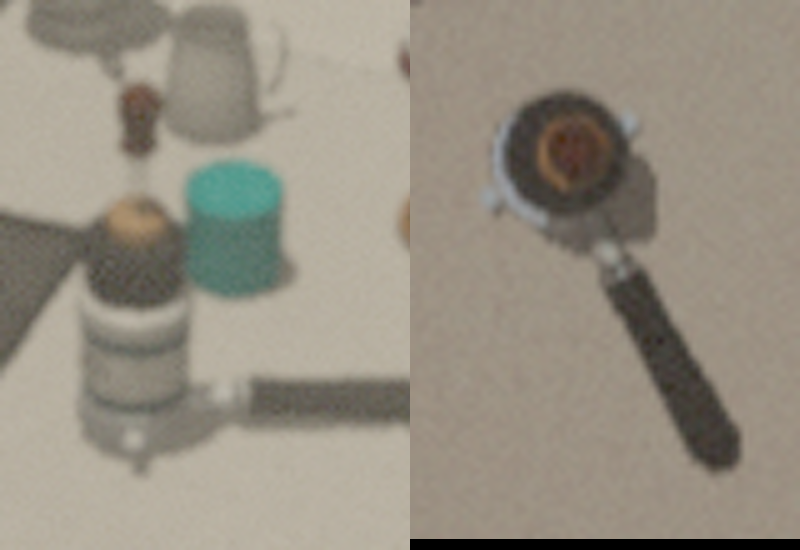

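The crop confirms the choice. The brown knob has its top at side (253.0,167) and top (260.4,188.8). Below it are the pale foot, the black leveller, the white tin and the portafilter, whose handle points toward the robot. The turquoise tin stands right beside the pile. Next I'll measure the places by segmentation.

```bash
cat > seg.py <<'E'
from h import *
def seg(name,box,kind,im):
    x0,y0,x1,y1=box; c=cv2.GaussianBlur(im,(3,3),0)[y0:y1,x0:x1]
    hsv=cv2.cvtColor(c,cv2.COLOR_BGR2HSV); bg=np.median(c.reshape(-1,3),0)
    if kind=='dark': m=(c.max(2)<70)
    elif kind=='sat': m=(hsv[...,1]>105)|(c.max(2)<60)
    m=m.astype(np.uint8)
    n,l,st,_=cv2.connectedComponentsWithStats(m);k=1+np.argmax(st[1:,4])
    cs,_=cv2.findContours((l==k).astype(np.uint8),cv2.RETR_EXTERNAL,cv2.CHAIN_APPROX_NONE)
    ct=max(cs,key=cv2.contourArea); return ct.reshape(-1,2)+[x0,y0], bg
E
python3 - <<'E'
from seg import *
T=cv2.imread('pics/b.png');S=cv2.imread('pics/a.png')
boxes={'rubber':((208,115,310,172),'dark',(165,185,250,258)),
'scale':((148,138,200,197),'dark',(132,264,214,330)),
'wood':((160,195,225,252),'sat',(212,266,292,345)),
'seat':((318,205,360,243),'sat',(300,182,336,208))}
h={'rubber':12,'scale':25,'wood':13,'seat':12}
ov=T.copy();ov2=S.copy()
for k,(b,kd,sb) in boxes.items():
    for n,bb,im in(('top',b,ov),('side',sb,ov2)):
        src=T if n=='top' else S
        ct,bg=seg(n,bb,kd,src)
        W=np.array([atz(n,u,v,h[k])[:2] for u,v in ct],np.float32)
        (c,sz,a)=cv2.minAreaRect(W); M=cv2.moments(W.reshape(-1,1,2))
        print(k,n,'rect',np.round(c,1),np.round(sz,0),round(a,1),'cent',round(M['m10']/M['m00'],1),round(M['m01']/M['m00'],1),'bg',bg)
        cv2.polylines(im,[ct.astype(np.int32).reshape(-1,1,2)],True,(0,0,255),1)
print('knob',tri(('top',260.4-.4,188.8-.4),('side',252.6,166.8)))
A=cv2.resize(ov2[180:345,130:340],None,fx=3,fy=3)
B=cv2.resize(ov[110:255,145:365],None,fx=3,fy=3)
cv2.imwrite('pics/o1.png',B);cv2.imwrite('pics/o2.png',A)
E
```

```text
rubber top rect [671.6  13.3] [131. 300.] 4.0 cent 671.8 13.4 bg [29. 35. 39.]
rubber side rect [645.2  15.4] [174. 306.] 3.7 cent 664.9 17.1 bg [ 83.  97. 105.]
scale top rect [591.  312.1] [117. 142.] 81.4 cent 590.9 312.1 bg [ 78.  92. 103.]
scale side rect [585.2 326.9] [109. 146.] 81.3 cent 586.1 327.6 bg [109. 127. 136.]
wood top rect [398.9 254.1] [132. 178.] 8.0 cent 399.0 254.1 bg [47. 66. 97.]
wood side rect [399.  260.1] [131. 176.] 8.0 cent 398.8 260.5 bg [ 72. 101. 131.]
seat top rect [ 383.2 -256.7] [94. 90.] 88.6 cent 382.5 -256.5 bg [ 83.  98. 111.]
seat side rect [ 380.9 -246. ] [89. 89.] 50.0 cent 380.8 -245.9 bg [106.5 126.  139. ]
knob (array([506.60730588,  10.0310104 , 237.72397237]), [np.float64(1.9903692414996061), np.float64(1.9903692414996017)])
```

View pics/o1.png

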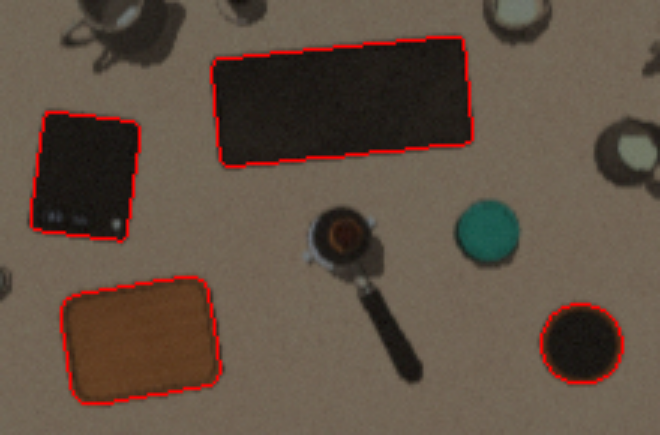

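View pics/o2.png

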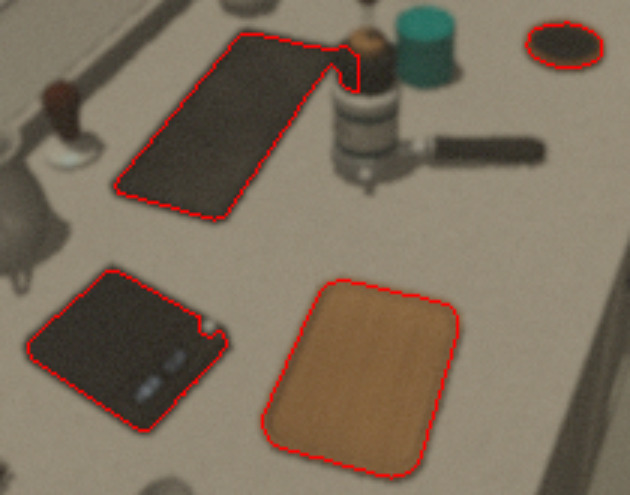

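The overlays outline all four places cleanly in the top view. In the side view only the rubber tray is partly hidden by the pile. The scale's display is at its low-x end, so the platform lies toward +x. I'll start moving toward the pile.

arm_command(
  series="0.28 0.69 0.06 0 0 0;0.28 0.69 0.06 0 0 0;0.28 0.69 0.06 0 0 0;0.28 0.69 0.06 0 0 0;0.28 0.69 0.06 0 0 0;0.28 0.69 0.06 0 0 0;0.28 0.69 0.06 0 0 0;0.28 0.69 0.06 0 0 0;0.28 0.69 0.06 0 0 0;0.28 0.69 0.06 0 0 0;0.28 0.69 0.06 0 0 0;0 0 0 0 0 0",
  claw=0,
)

```text
t: 1.2
position: [386.1, -286.1, 274.8]
eef_rot: [[0.913, 0.408, 0.002], [0.408, -0.913, 0.001], [0.002, -0.0, -1.0]]
ft_force: [-0.1, 0.3, 0.0]
grip_width: 86.9
grasp_force: 0.0
```

arm_command(
  series="0.28 0.69 0.1 0 0 0;0.28 0.69 0.1 0 0 0;0.28 0.69 0.1 0 0 0;0.28 0.69 0.1 0 0 0;0.28 0.69 0.1 0 0 0;0.28 0.69 0.1 0 0 0;0.28 0.69 0.1 0 0 0;0.2 0.4 0.1 0 0 0;0 0 0 0 0 0;0 0 0 0 0 0",
)

```text
t: 2.03
position: [469.3, -82.6, 306.1]
eef_rot: [[0.916, 0.402, 0.0], [0.402, -0.916, -0.001], [-0.0, 0.001, -1.0]]
ft_force: [-0.1, -0.6, -0.9]
grip_width: 87.2
grasp_force: 0.0
```

Run:
```python
from h import *
s=readout.state();print(s['t'],s['position'],s['joint_pos'])
p=s['position'];R=np.array(s['eef_rot'])
a=viewer.camera('side')[:,:,::-1];b=viewer.camera('top')[:,:,::-1]
tips=[np.array(p)+R[:,2]*25+R[:,1]*q for q in(-44,44)]
f=[]
for n,im in(('side',a),('top',b)):
    q=P(n,tips);print(n,q)
    c=q.mean(0);x0,y0=int(c[0]-45),int(c[1]-60)
    x0=max(x0,0);y0=max(y0,0)
    cr=cv2.resize(np.ascontiguousarray(im[y0:y0+130,x0:x0+98]),None,fx=4,fy=4,interpolation=cv2.INTER_CUBIC)
    cr=(np.clip((cr/255.)**.6,0,1)*255).astype(np.uint8)
    for u,v in q: cv2.drawMarker(cr,(int((u-x0+.5)*4),int((v-y0+.5)*4)),(0,0,255),0,10,1)
    print(n,x0,y0);f.append(cr)
cv2.imwrite('pics/g1.png',np.hstack(f))
```

```text
2.0333 [469.33233952 -82.57051599 306.06472559] [ 0.69841524 -0.06069535 -0.549805    1.75362281 -0.03136901  1.43967262
 -1.00402781]
side [[279.84743361 147.98583547]
 [278.73037393 133.36698903]]
side 234 80
top [[278.72603703 206.37869321]
 [307.2877547  192.96920073]]
top 248 139
```

View pics/g1.png

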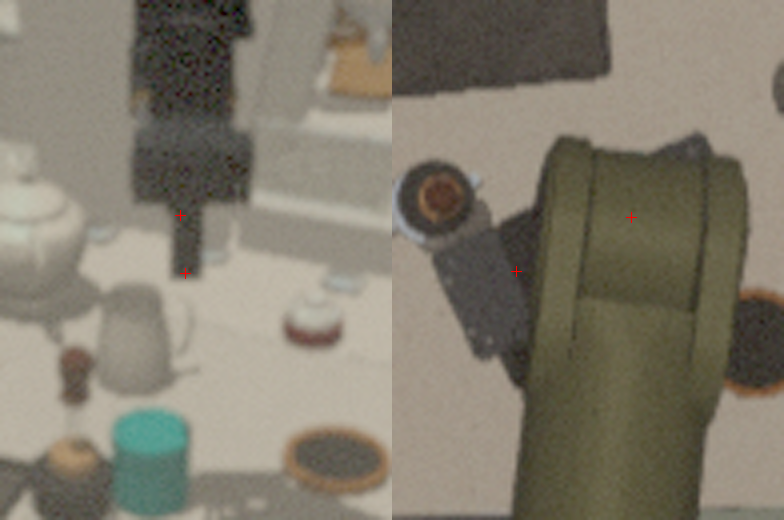

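The near fingertip sits at crop (185,275), which matches the projected mark, so the calibration holds. The pile and the pitchers are untouched. Next I'll go over the knob and down.

arm_command(
  series="0.19 0.46 0 0 0 0;0.19 0.46 0 0 0 0;0.19 0.46 0 0 0 0;0.19 0.46 0 0 0 0;0.18 0.47 0 0 0 0;0 0 0 0 0 0;0 0 -0.4 0 0 0;0 0 -0.4 0 0 0;0 0 -0.4 0 0 0;0 0 -0.4 0 0 0;0 0 -0.45 0 0 0;0 0 0 0 0 0",
)

```text
t: 3.13
position: [504.2, 6.8, 220.3]
eef_rot: [[0.918, 0.397, -0.007], [0.397, -0.918, -0.0], [-0.006, -0.002, -1.0]]
ft_force: [-0.8, 0.0, 0.4]
grip_width: 86.7
grasp_force: 0.0
```

Run:
```python
from h import *
s=readout.state();print(s['t'],s['position'],s['ft_force'])
p=np.array(s['position']);R=np.array(s['eef_rot'])
print(P('side',[p+R[:,2]*25+R[:,1]*q for q in(-44,44)]))
im=viewer.camera('side')[110:240,200:320,::-1]
im=cv2.resize(np.ascontiguousarray(im),None,fx=4.5,fy=4.5,interpolation=cv2.INTER_CUBIC)
cv2.imwrite('pics/g2.png',(np.clip((im/255.)**.6,0,1)*255).astype(np.uint8))
```

```text
3.1333 [504.17967963   6.79040835 220.29618011] [-0.79609421  0.00626092  0.3807953 ]
[[254.46872118 188.53639164]
 [255.30645486 171.11474029]]
```

View pics/g2.png

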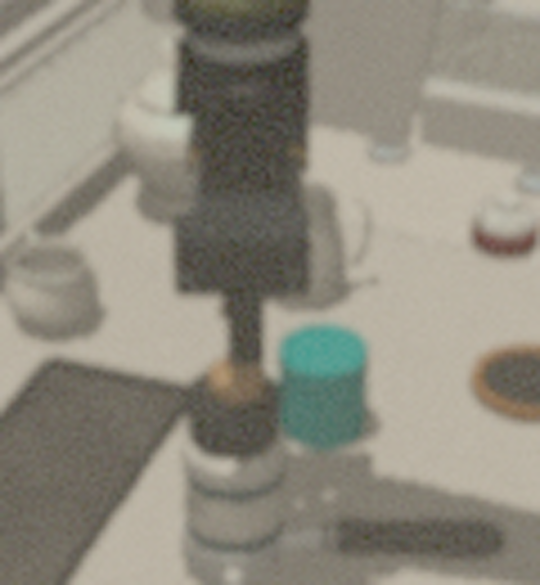

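The fingers straddle the knob, in line at crop column 245 against the foot at 237. That is about 4 mm short in +x, so I'll nudge over and close.

arm_command(
  series="0.09 0.06 0.1 0 0 0;0 0 0 0 0 0",
)

```text
t: 3.35
position: [511.9, 11.4, 230.0]
eef_rot: [[0.917, 0.399, 0.003], [0.399, -0.917, -0.0], [0.003, 0.001, -1.0]]
ft_force: [1.1, 0.2, 0.3]
grip_width: 87.3
grasp_force: 0.0
```

arm_command(
  series="0 0 0 0 0 0;0 0 0 0 0 0;0 0 0 0 0 0;0 0 0 0 0 0;0 0 0 0 0 0;0 0 0 0 0 0;0 0 0 0 0 0;0 0 0 0 0 0;0 0 0 0 0 0;0 0 0 0 0 0;0 0 0 0 0 0;0 0 0 0 0 0",
  claw=1,
  grip_force=15,
)

```text
t: 4.35
position: [510.3, 11.7, 227.9]
eef_rot: [[0.917, 0.399, -0.0], [0.399, -0.917, -0.0], [-0.0, -0.0, -1.0]]
ft_force: [-0.9, 0.2, -0.7]
grip_width: 27.8
grasp_force: 15.0
```

arm_command(
  series="0 0 0.1 0 0 0;0 0 0.2 0 0 0;0 0 0.3 0 0 0;0 0 0.3 0 0 0;-0.2 -0.42 0 0 0 0;-0.32 -0.67 0 0 0 0;-0.32 -0.67 0 0 0 0;-0.32 -0.67 0 0 0 0;-0.32 -0.67 0 0 0 0;-0.32 -0.67 0 0 0 0;-0.32 -0.67 0 0 0 0;-0.32 -0.67 0 0 0 0",
)

```text
t: 5.35
position: [412.5, -194.1, 265.8]
eef_rot: [[0.917, 0.399, 0.002], [0.399, -0.917, -0.001], [0.001, 0.002, -1.0]]
ft_force: [0.2, 0.3, -0.6]
grip_width: 27.5
grasp_force: 15.0
```

arm_command(
  series="-0.32 -0.67 0 0 0 0;-0.32 -0.67 0 0 0 0;-0.2 -0.4 -0.2 0 0 0;-0.1 -0.1 -0.4 0 0 0;0 0 -0.5 0 0 0;0 0 -0.5 0 0 0;0 0 -0.5 0 0 0;0 0 0 0 0 0;0 0 0 0 0 0",
)

```text
t: 6.1
position: [375.1, -266.3, 180.6]
eef_rot: [[0.917, 0.399, -0.0], [0.399, -0.917, 0.0], [-0.0, -0.001, -1.0]]
ft_force: [0.1, 0.0, -0.4]
grip_width: 27.5
grasp_force: 15.0
```

Run:
```python
from h import *
s=readout.state();print(s['t'],s['position'],s['ft_force'],s['joint_pos'])
p=np.array(s['position']);R=np.array(s['eef_rot'])
print(P('side',[p+R[:,2]*25+R[:,1]*q for q in(-14,14)]))
a=viewer.camera('side')[:,:,::-1];b=viewer.camera('top')[:,:,::-1]
cv2.imwrite('pics/a2.png',a);cv2.imwrite('pics/b2.png',b)
A=cv2.resize(a[120:220,270:370],None,fx=5,fy=5,interpolation=cv2.INTER_CUBIC)
B=cv2.resize(b[165:265,235:295],None,fx=5,fy=5,interpolation=cv2.INTER_CUBIC)
cv2.imwrite('pics/g3.png',(np.clip((np.hstack([A,B])/255.)**.6,0,1)*255).astype(np.uint8))
```

```text
6.1 [ 375.13725478 -266.28057824  180.57924143] [ 0.13686957  0.02421332 -0.41978361] [ 0.89409038 -0.02430517 -0.32806401  1.97940073 -0.00856637  1.18579704
 -0.59054499]
[[326.00849029 158.50792554]
 [324.81981245 154.26771783]]
```

View pics/g3.png

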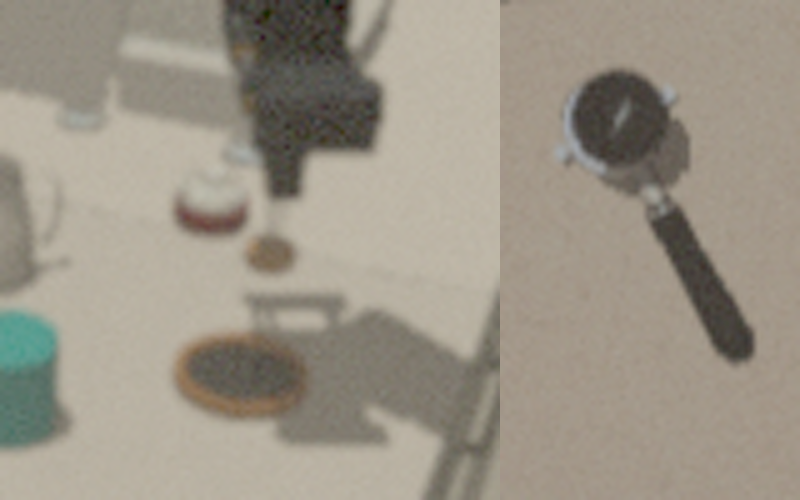

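The needle tool hangs upright with its foot at crop (271,254), and the seat centre is at (241,374). In the top crop the leveller is on the tin, nearly centred, at (620,117). Next I'll work out the offset of the held tool.

Run:
```python
from h import *
p=np.array([375.1,-266.3,0])
for z in(92,96,100,111): print(z,P('side',[p+[0,0,z]]))
print('seat side z5/12',atz('side',318.1,194.6,5),atz('side',318.1,194.6,10))
print('foot side',atz('side',324.0,172.,96),atz('side',324.,170.3,111))
# leveller & portafilter
a=lambda u,v:((u-500+.5)/5+234.5,(v+.5)/5+164.5)
for q,z in(((620,117),144),((567,155),36),((670,97),36),((660,200),18),((735,352),18),((655,215),18)): print(q,np.round(atz('top',*a(*q),z),1))
```

```text
92 [[323.3904239  172.70409557]]
96 [[323.51418439 171.70704135]]
100 [[323.63844589 170.70595076]]
111 [[323.98277339 167.93193786]]
seat side z5/12 [ 381.86589984 -255.61447142    5.        ] [ 380.32353496 -248.76963179   10.        ]
foot side [ 373.08583629 -265.15540205   96.        ] [ 370.91595888 -251.73556178  111.        ]
(620, 117) [509.8  14.8 144. ]
(567, 155) [489.   53.6  36. ]
(670, 97) [526.9 -17.9  36. ]
(660, 200) [456.5  -9.3  18. ]
(735, 352) [350.5 -58.4  18. ]
(655, 215) [446.3  -5.6  18. ]
```

arm_command(
  series="0.18 0.25 -0.2 0 0 0;0 0 -0.4 0 0 0;0 0 -0.4 0 0 0;0 0 -0.4 0 0 0;0 0 -0.4 0 0 0;0 0 -0.2 0 0 0;0 0 0 0 0 0;0 0 0 0 0 0",
)

```text
t: 6.87
position: [383.0, -256.7, 101.0]
eef_rot: [[0.917, 0.399, 0.001], [0.399, -0.917, -0.001], [0.001, 0.001, -1.0]]
ft_force: [-0.3, -0.1, -0.2]
grip_width: 27.6
grasp_force: 15.0
```

arm_command(
  series="0 0 -0.1 0 0 0;0 0 -0.07 0 0 0;0 0 -0.05 0 0 0;0 0 0 0 0 0;0 0 0 0 0 0",
)

```text
t: 7.28
position: [382.4, -256.4, 91.3]
eef_rot: [[0.917, 0.399, 0.0], [0.399, -0.917, -0.0], [-0.0, 0.0, -1.0]]
ft_force: [0.1, -0.0, 0.4]
grip_width: 27.3
grasp_force: 15.0
```

arm_command(
  series="0 0 -0.04 0 0 0;0 0 -0.03 0 0 0;0 0 0 0 0 0;0 0 0 0 0 0",
)

```text
t: 7.62
position: [383.7, -256.3, 89.8]
eef_rot: [[0.917, 0.4, 0.002], [0.4, -0.917, -0.001], [0.002, 0.001, -1.0]]
ft_force: [-0.2, 2.8, 7.3]
grip_width: 27.8
grasp_force: 15.2
```

Contact at 7 N, as expected. I'll release and go up.

arm_command(
  series="0 0 0 0 0 0;0 0 0 0 0 0;0 0 0 0 0 0;0 0 0 0 0 0;0 0 0 0 0 0;0 0 0 0 0 0;0 0 0 0 0 0;0 0 0 0 0 0",
  claw=0,
)

```text
t: 8.28
position: [382.3, -256.3, 88.3]
eef_rot: [[0.917, 0.399, -0.0], [0.399, -0.917, 0.0], [-0.0, -0.0, -1.0]]
ft_force: [0.0, -0.1, 0.0]
grip_width: 73.0
grasp_force: 0.0
```

arm_command(
  series="0 0 0.3 0 0 0;0 0 0.5 0 0 0;0 0 0.6 0 0 0;0 0 0.6 0 0 0;0 0 0.6 0 0 0;0 0 0.4 0 0 0;0.3 0.64 0 0 0 0;0.32 0.67 0 0 0 0;0.32 0.67 0 0 0 0;0.32 0.67 0 0 0 0;0.32 0.67 0 0 0 0;0 0 0 0 0 0",
)

```text
t: 9.28
position: [447.9, -117.2, 208.8]
eef_rot: [[0.913, 0.407, 0.002], [0.407, -0.913, 0.002], [0.003, -0.001, -1.0]]
ft_force: [0.5, 0.3, -0.2]
grip_width: 87.4
grasp_force: 0.0
```

Run:
```python
from h import *
s=readout.state();print(s['t'],s['position'],s['ft_force'])
a=viewer.camera('side')[:,:,::-1];b=viewer.camera('top')[:,:,::-1]
cv2.imwrite('pics/a3.png',a);cv2.imwrite('pics/b3.png',b)
A=cv2.resize(a[140:240,230:350],None,fx=4,fy=4,interpolation=cv2.INTER_CUBIC)
B=cv2.resize(b[185:265,310:370],None,fx=5,fy=5,interpolation=cv2.INTER_CUBIC)
cv2.imwrite('pics/g4.png',(np.clip((np.hstack([A,B])/255.)**.6,0,1)*255).astype(np.uint8))
```

```text
9.2833 [ 447.93991285 -117.22425213  208.82037144] [ 0.51180542  0.33397697 -0.18141974]
```

View pics/g4.png

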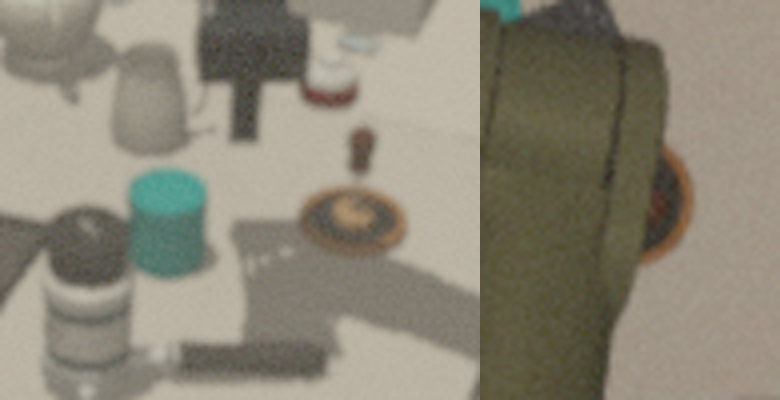

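The needle tool stands upright in the seat, with its foot at crop (353,213) centred in the ring. The pitcher has not moved. Now for the leveller.

arm_command(
  series="0.25 0.54 0 0 0 0;0.3 0.65 0 0 0 0;0.3 0.65 0 0 0 0;0.3 0.65 0 0 0 0;0.25 0.52 0 0 0 0;0.14 0.27 -0.1 0 0 0;0 0 -0.4 0 0 0;0 0 -0.4 0 0 0;0 0 -0.4 0 0 0;0 0 -0.3 0 0 0;0 0 -0.1 0 0 0;0 0 0 0 0 0",
)

```text
t: 10.38
position: [506.3, 6.6, 139.3]
eef_rot: [[0.917, 0.398, -0.002], [0.398, -0.917, 0.0], [-0.002, -0.001, -1.0]]
ft_force: [-1.1, 0.3, 1.0]
grip_width: 87.0
grasp_force: 0.0
```

arm_command(
  series="0 0 0 0 0 0;0 0 0 0 0 0;0 0 0 0 0 0;0 0 0 0 0 0;0 0 0 0 0 0;0 0 0 0 0 0;0 0 0 0 0 0;0 0 0 0 0 0",
  claw=1,
  grip_force=25,
)

```text
t: 11.05
position: [507.4, 8.2, 140.9]
eef_rot: [[0.917, 0.4, 0.001], [0.4, -0.917, 0.0], [0.001, 0.0, -1.0]]
ft_force: [-1.5, 2.2, 5.2]
grip_width: 59.8
grasp_force: 24.9
```

arm_command(
  series="0 0 0.1 0 0 0;0 0 0.2 0 0 0;0 0 0.3 0 0 0;0 0 0.3 0 0 0;-0.15 0.3 0 0 0 0;-0.27 0.6 0 0 0 0;-0.28 0.65 0 0 0 0;-0.28 0.65 0 0 0 0;-0.28 0.65 0 0 0 0;-0.28 0.65 0 0 0 0;-0.28 0.65 0 0 0 0;-0.28 0.65 0 0 0 0",
)

```text
t: 12.05
position: [421.7, 201.5, 176.6]
eef_rot: [[0.917, 0.4, 0.001], [0.4, -0.917, -0.001], [0.0, 0.001, -1.0]]
ft_force: [0.6, 0.1, -2.9]
grip_width: 60.1
grasp_force: 25.0
```

arm_command(
  series="-0.28 0.65 0 0 0 0;-0.23 0.55 0 0 0 0;-0.1 0.2 -0.3 0 0 0;0 0 -0.5 0 0 0;0 0 -0.5 0 0 0;0 0 -0.5 0 0 0;0 0 -0.4 0 0 0;0 0 0 0 0 0;0 0 0 0 0 0",
)

```text
t: 12.8
position: [397.6, 255.9, 88.2]
eef_rot: [[0.916, 0.4, -0.002], [0.4, -0.916, -0.0], [-0.002, -0.0, -1.0]]
ft_force: [-0.7, -0.2, -2.5]
grip_width: 59.8
grasp_force: 25.0
```

Run:
```python
from h import *
s=readout.state();print(s['t'],s['position'],s['ft_force'],s['joint_pos'])
p=np.array(s['position']);R=np.array(s['eef_rot'])
a=viewer.camera('side')[:,:,::-1];b=viewer.camera('top')[:,:,::-1]
cv2.imwrite('pics/a4.png',a);cv2.imwrite('pics/b4.png',b)
A=cv2.resize(a[200:350,200:300],None,fx=3.8,fy=3.8,interpolation=cv2.INTER_CUBIC)
zb=p[2]-6-26
q=[p*[1,1,0]+[0,0,zb+h]+[30*np.cos(t),30*np.sin(t),0] for h in(0,35) for t in np.linspace(0,6.28,40)]
for u,v in P('side',q): cv2.circle(A,(int((u-199.5)*3.8),int((v-199.5)*3.8)),1,(0,0,255),-1)
B=cv2.resize(b[165:265,225:305],None,fx=5,fy=5,interpolation=cv2.INTER_CUBIC)
B=B[:500];A=A[:500] if A.shape[0]>=500 else A
H=max(A.shape[0],B.shape[0]);f=lambda M:np.vstack([M,np.zeros((H-M.shape[0],M.shape[1],3),np.uint8)])
cv2.imwrite('pics/g5.png',(np.clip((np.hstack([f(A),f(B)])/255.)**.6,0,1)*255).astype(np.uint8))
```

```text
12.8 [397.64421905 255.94302974  88.21750347] [-0.67592206 -0.21173128 -2.50725349] [ 0.23550633  0.18382401 -0.91546999  2.03269383  0.17174711  1.00437224
 -1.92385654]
```

View pics/g5.png

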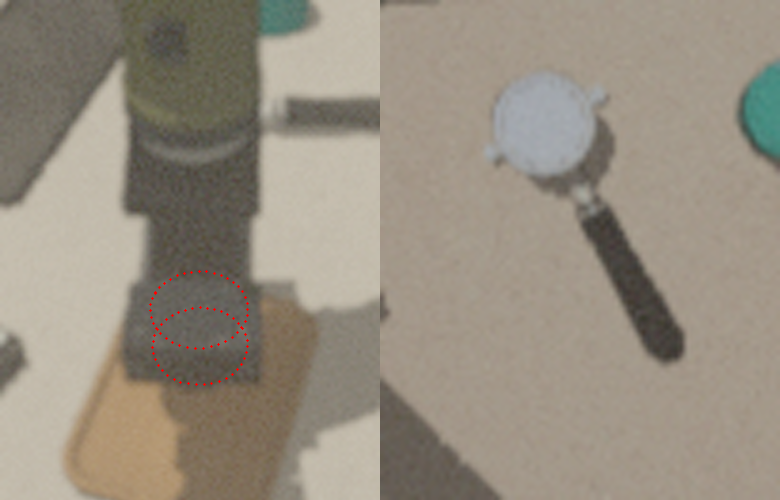

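The gripper hides the leveller from the side. In the top crop the white tin lid is at (544,123), still on the dish. I'll lower now.

arm_command(
  series="0.03 0 -0.4 0 0 0;0 0 -0.4 0 0 0;0 0 -0.2 0 0 0;0 0 -0.06 0 0 0;0 0 0 0 0 0;0 0 0 0 0 0",
)

```text
t: 13.4
position: [400.5, 256.1, 46.9]
eef_rot: [[0.917, 0.399, 0.001], [0.399, -0.917, 0.001], [0.001, 0.0, -1.0]]
ft_force: [-1.0, 0.2, -2.4]
grip_width: 59.8
grasp_force: 25.0
```

arm_command(
  series="0 0 -0.06 0 0 0;0 0 -0.03 0 0 0;0 0 0 0 0 0;0 0 0 0 0 0",
)

```text
t: 13.73
position: [400.1, 255.7, 42.6]
eef_rot: [[0.917, 0.399, 0.0], [0.399, -0.917, -0.0], [0.0, 0.0, -1.0]]
ft_force: [1.0, -0.1, -3.1]
grip_width: 59.8
grasp_force: 25.0
```

arm_command(
  series="0 0 -0.05 0 0 0;0 0 -0.03 0 0 0;0 0 0 0 0 0;0 0 0 0 0 0",
)

```text
t: 14.07
position: [400.4, 255.9, 39.5]
eef_rot: [[0.917, 0.399, 0.001], [0.399, -0.917, 0.0], [0.001, 0.0, -1.0]]
ft_force: [1.1, 0.1, 0.2]
grip_width: 59.5
grasp_force: 24.9
```

Starting to touch. I'll go one more millimetre and release.

arm_command(
  series="0 0 -0.025 0 0 0;0 0 0 0 0 0;0 0 0 0 0 0",
)

```text
t: 14.32
position: [400.7, 256.1, 39.2]
eef_rot: [[0.917, 0.399, 0.001], [0.399, -0.917, -0.0], [0.001, 0.001, -1.0]]
ft_force: [-1.7, -1.4, 8.2]
grip_width: 60.1
grasp_force: 24.7
```

arm_command(
  series="0 0 0 0 0 0;0 0 0 0 0 0;0 0 0 0 0 0;0 0 0 0 0 0;0 0 0 0 0 0;0 0 0 0 0 0;0 0 0 0 0 0",
  claw=0,
)

```text
t: 14.9
position: [399.9, 255.6, 38.1]
eef_rot: [[0.917, 0.399, -0.0], [0.399, -0.917, -0.0], [-0.0, 0.0, -1.0]]
ft_force: [-0.9, -0.4, 1.0]
grip_width: 86.5
grasp_force: 0.0
```

arm_command(
  series="0 0 0.2 0 0 0;0 0 0.5 0 0 0;0 0 0.6 0 0 0;0 0 0.6 0 0 0;0 0 0.5 0 0 0;0.25 -0.58 0 0 0 0;0.28 -0.65 0 0 0 0;0.28 -0.65 0 0 0 0;0.28 -0.65 0 0 0 0;0.2 -0.5 0 0 0 0;0 0 0 0 0 0;0 0 0 0 0 0",
)

```text
t: 15.9
position: [452.0, 133.5, 134.6]
eef_rot: [[0.918, 0.397, 0.0], [0.397, -0.918, 0.0], [0.0, -0.0, -1.0]]
ft_force: [-0.3, 0.6, -0.6]
grip_width: 86.7
grasp_force: 0.0
```

Run:
```python
from h import *
s=readout.state();print(s['t'],s['position'],s['ft_force'])
a=viewer.camera('side')[:,:,::-1];b=viewer.camera('top')[:,:,::-1]
cv2.imwrite('pics/a5.png',a);cv2.imwrite('pics/b5.png',b)
A=cv2.resize(a[190:340,190:300],None,fx=3.6,fy=3.6,interpolation=cv2.INTER_CUBIC)
B=cv2.resize(b[130:260,140:240],None,fx=4,fy=4,interpolation=cv2.INTER_CUBIC)
H=max(A.shape[0],B.shape[0]);f=lambda M:np.vstack([M,np.zeros((H-M.shape[0],M.shape[1],3),np.uint8)])
cv2.imwrite('pics/g6.png',(np.clip((np.hstack([f(A),f(B)])/255.)**.45,0,1)*255).astype(np.uint8))
```

```text
15.9 [451.97739188 133.49620083 134.62430343] [-0.33819401  0.62740638 -0.57165468]
```

View pics/g6.png

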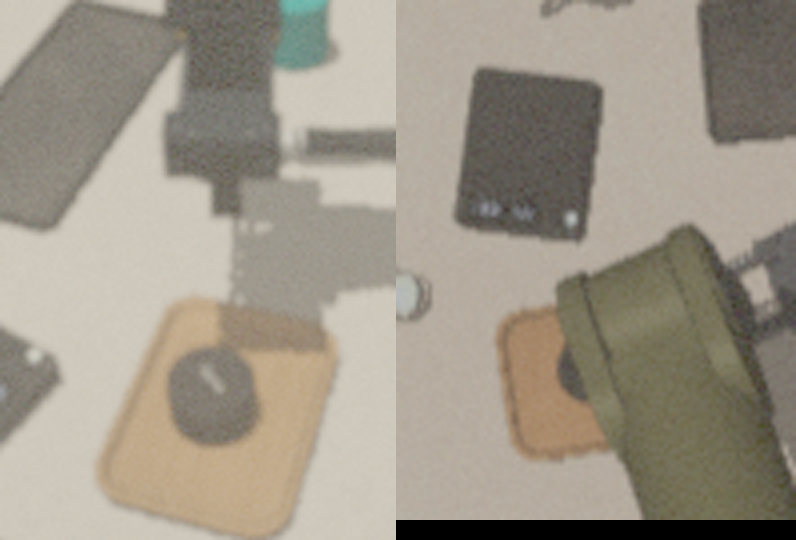

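The leveller lies flat, right way up, at side crop (212,395), near the middle of the beech tray. The scale's display strip starts at crop row ~195, so the platform centre is about 16 mm from the body centre toward +x. Now to measure the tin.

Run:
```python
from h import *
b=cv2.imread('pics/b4.png')
print('manual',atz('top',257.4,189.2,109))
g=cv2.GaussianBlur(b,(3,3),0)[165:225,235:280].min(2)
m=(g>115).astype(np.uint8);n,l,st,c=cv2.connectedComponentsWithStats(m);k=1+np.argmax(st[1:,4]);print(st[k],c[k])
print('seg',atz('top',c[k][0]+235,c[k][1]+165,109))
# refined dark handle axis in top
h=(cv2.GaussianBlur(b,(3,3),0)[200:245,255:300].max(2)<55).astype(np.uint8)
n,l,st,c=cv2.connectedComponentsWithStats(h);k=1+np.argmax(st[1:,4]);ys,xs=np.nonzero(l==k)
W=np.array([atz('top',x+255,y+200,18)[:2] for x,y in zip(xs,ys)],np.float32)
r=cv2.minAreaRect(W);d=cv2.fitLine(W,cv2.DIST_L2,0,.01,.01).ravel();print(st[k],r,d,np.degrees(np.arctan2(d[1],d[0])))
t=(W-d[2:])@d[:2];print(t.min(),t.max(),d[2:]+d[:2]*t.min(),d[2:]+d[:2]*t.max())
```

```text
manual [507.38753914  19.41258055 109.        ]
[ 14  15  18  19 240] [22.37083333 24.25      ]
seg [507.22806572  19.51096543 109.        ]
[ 11   7  19  30 204] ((396.6311950683594, -38.37638473510742), (111.07441711425781, 23.464536666870117), 26.22463607788086) [  0.8884728    0.45892927 395.7362     -38.16338   ] 27.318037
-54.833572 56.297882 [347.01807 -63.32811] [445.75534  -12.326633]
```

Run:
```python
from h import *
for y in(10,15,20): print(y,P('side',[[507,y,80]]))
a=cv2.imread('pics/a3.png')
r=cv2.GaussianBlur(a,(3,3),0)[:,235:270].astype(int)
for y in (214,222,226): print(y,r[y].mean(1).astype(int))
```

```text
10 [[254.01765329 212.13660932]]
15 [[253.3062     213.10306792]]
20 [[252.58973034 214.07634091]]
214 [138 139 139 138 133 119 102  94  98 105 112 119 126 131 134 136 136 133
 131 128 123 119 114 107 100  90  83  91 111 129 138 139 139 139 139]
222 [139 139 139 138 133 119  98  84  81  83  85  86  88  89  87  84  82  80
  80  81  80  80  80  81  80  79  83  99 121 134 139 140 140 140 139]
226 [138 140 140 139 136 123 103  87  84  87  91  92  92  92  91  92  92  91
  89  87  86  86  85  84  80  76  75  86 102 112 114 117 123 132 138]
```

arm_command(
  series="0 0 0.4 0 0 0;0 0 0.3 0 0 0;0.2 -0.4 0 0 0 0;0.3 -0.6 0 0 0 0;0.3 -0.6 0 0 0 0;0.3 -0.6 0 0 0 0;0.3 -0.6 0 0 0 0;0 0 0 0 0 0;0 0 0 0 0 0;0 0 0 0 0 0",
)

```text
t: 16.83
position: [507.5, 24.1, 162.6]
eef_rot: [[0.916, 0.401, 0.0], [0.401, -0.916, 0.001], [0.001, -0.001, -1.0]]
ft_force: [0.2, -0.2, 1.8]
grip_width: 87.2
grasp_force: 0.0
```

arm_command(
  series="0.02 -0.08 -0.3 0 0 0;0 0 -0.4 0 0 0;0 0 -0.3 0 0 0;0 0 0 0 0 0;0 0 0 0 0 0",
)

```text
t: 17.25
position: [507.4, 20.0, 121.2]
eef_rot: [[0.916, 0.401, -0.002], [0.401, -0.916, 0.0], [-0.002, -0.001, -1.0]]
ft_force: [-0.1, -0.1, -0.0]
grip_width: 86.9
grasp_force: 0.0
```

Run:
```python
from h import *
s=readout.state();print(s['t'],s['position'],s['ft_force'])
a=viewer.camera('side')[:,:,::-1]
A=cv2.resize(a[160:260,200:300],None,fx=5,fy=5,interpolation=cv2.INTER_CUBIC)
cv2.imwrite('pics/g7.png',(np.clip((A/255.)**.5,0,1)*255).astype(np.uint8))
```

```text
17.25 [507.38879632  20.03889074 121.22463846] [-0.05958707 -0.06723745 -0.0352865 ]
```

View pics/g7.png

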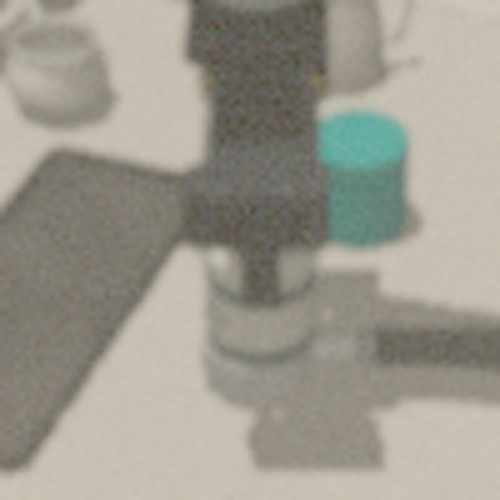

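The near finger is in front of the tin, centred at crop column 262, and there is no force. I'll go down and grip.

arm_command(
  series="0 0 -0.3 0 0 0;0 0 -0.3 0 0 0;0 0 -0.3 0 0 0;0 0 -0.17 0 0 0;0 0 0 0 0 0;0 0 0 0 0 0",
)

```text
t: 17.8
position: [507.9, 19.4, 78.6]
eef_rot: [[0.917, 0.4, -0.002], [0.4, -0.917, 0.0], [-0.001, -0.001, -1.0]]
ft_force: [-0.1, 0.1, 0.7]
grip_width: 87.3
grasp_force: 0.0
```

arm_command(
  series="0 0 0 0 0 0;0 0 0 0 0 0;0 0 0 0 0 0;0 0 0 0 0 0;0 0 0 0 0 0;0 0 0 0 0 0;0 0 0 0 0 0",
  claw=1,
  grip_force=20,
)

```text
t: 18.38
position: [508.7, 19.5, 79.8]
eef_rot: [[0.917, 0.4, 0.001], [0.4, -0.917, 0.0], [0.001, 0.0, -1.0]]
ft_force: [-0.8, 1.1, 4.0]
grip_width: 68.0
grasp_force: 20.0
```

arm_command(
  series="0 0 0.1 0 0 0;0 0 0.25 0 0 0;0 0 0.35 0 0 0;0 0 0.3 0 0 0;0.1 0.3 0 0 0 -0.3;0.22 0.65 0 0 0 -0.5;0.22 0.65 0 0 0 -0.5;0.22 0.65 0 0 0 -0.5;0.22 0.65 0 0 0 -0.5;0.22 0.65 0 0 0 -0.5;0 0 0 0 0 0;0 0 0 0 0 0",
)

```text
t: 19.38
position: [556.3, 163.5, 120.0]
eef_rot: [[0.991, 0.134, 0.0], [0.134, -0.991, 0.001], [0.0, -0.001, -1.0]]
ft_force: [-0.1, -1.0, -1.6]
grip_width: 67.9
grasp_force: 20.0
```

Run:
```python
from h import *
s=readout.state();print(s['t'],s['position'],s['ft_force'],s['joint_pos'],s['eef_rot'][0])
print('jug base',atz('side',130,268,0),'left edge',atz('side',112,262,0),'right',atz('side',146,262,0))
print('jug top view body',[np.round(atz('top',u/1.5,v/1.5,z),0) for u,v,z in((275,165,110),(260,150,110),(292,155,110),(268,188,110),(268,188,60))])
```

```text
19.3833 [556.30896872 163.48271523 120.03682289] [-0.13137829 -1.0303136  -1.57495419] [ 0.27089793  0.35254195 -0.71371747  1.76068631  0.25259773  1.12172448
 -1.95916047] [9.90948907e-01 1.34239397e-01 2.18397997e-04]
jug base [761.59815871 286.84168836   0.        ] left edge [824.17470595 290.32201609   0.        ] right [735.27749917 250.24330637   0.        ]
jug top view body [array([772., 255., 110.]), array([806., 287., 110.]), array([793., 218., 110.]), array([722., 271., 110.]), array([733., 282.,  60.])]
```

arm_command(
  series="0.21 0.61 0 0 0 0;0.22 0.61 0 0 0 0;0.22 0.61 0 0 0 0;0.22 0.61 0 0 0 0;0.22 0.61 0 0 0 0;0.22 0.63 0 0 0 0;0 0 -0.2 0 0 0;0 0 -0.3 0 0 0;0 0 -0.3 0 0 0;0 0 -0.2 0 0 0;0 0 0 0 0 0;0 0 0 0 0 0",
)

```text
t: 20.38
position: [608.5, 306.5, 78.3]
eef_rot: [[0.992, 0.129, -0.002], [0.129, -0.992, -0.002], [-0.002, 0.002, -1.0]]
ft_force: [0.3, 0.9, -1.6]
grip_width: 67.7
grasp_force: 20.0
```

Run:
```python
from h import *
s=readout.state();print(s['t'],s['position'],s['ft_force'],s['joint_pos'])
a=viewer.camera('side')[:,:,::-1];b=viewer.camera('top')[:,:,::-1]
p=np.array(s['position'])
for n,im in(('side',a),):
    pass
A=cv2.resize(a[220:340,110:220],None,fx=5,fy=5,interpolation=cv2.INTER_CUBIC)
e=np.array([.989,-.15,0]);f=np.array([.15,.989,0]);c=np.array([592,313.5,25.])
q=[c+i*71*e+j*56*f for i,j in((1,1),(1,-1),(-1,-1),(-1,1))]+[[608,311,25]]
for u,v in P('side',q): cv2.drawMarker(A,(int((u-109.5)*5),int((v-219.5)*5)),(0,0,255),0,12,1)
cv2.imwrite('pics/g8.png',(np.clip((A/255.)**.45,0,1)*255).astype(np.uint8))
```

```text
20.3833 [608.53328665 306.47563477  78.31219936] [ 0.26813338  0.93315741 -1.63087685] [-0.018756    0.60531155 -0.67362613  1.5245248   0.39906162  1.15491104
 -2.21080894]
```

View pics/g8.png

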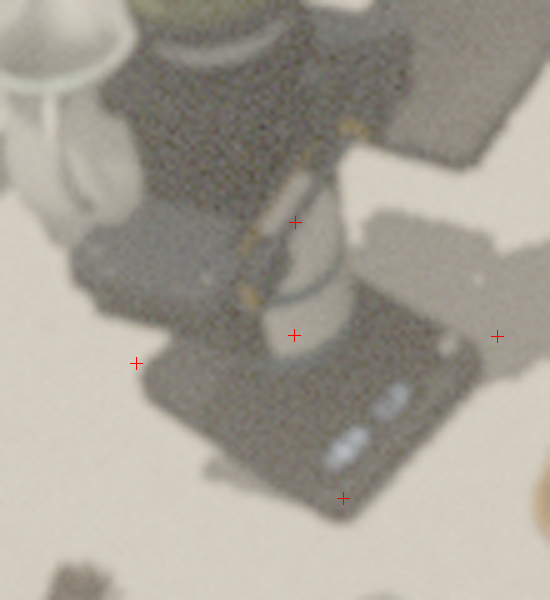

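The outline fits the scale body, with its silhouette falling between the top and bottom edges. The tin hangs upright over the platform, clear of the jug. I'll lower it.

arm_command(
  series="0 0.1 -0.1 0 0 0;0 0 -0.06 0 0 0;0 0 0 0 0 0;0 0 0 0 0 0",
)

```text
t: 20.82
position: [608.6, 312.6, 72.9]
eef_rot: [[0.991, 0.131, -0.0], [0.131, -0.991, -0.0], [-0.0, 0.0, -1.0]]
ft_force: [-0.3, 0.3, -1.2]
grip_width: 68.3
grasp_force: 20.0
```

arm_command(
  series="0 0 -0.05 0 0 0;0 0 -0.03 0 0 0;0 0 0 0 0 0;0 0 0 0 0 0",
)

```text
t: 21.15
position: [609.1, 312.6, 70.2]
eef_rot: [[0.991, 0.13, 0.001], [0.13, -0.991, 0.0], [0.001, -0.0, -1.0]]
ft_force: [0.8, -0.1, 0.7]
grip_width: 68.4
grasp_force: 20.0
```

arm_command(
  series="0 0 -0.03 0 0 0;0 0 0 0 0 0;0 0 0 0 0 0",
)

```text
t: 21.4
position: [609.8, 312.7, 69.9]
eef_rot: [[0.991, 0.13, 0.002], [0.13, -0.991, 0.001], [0.002, -0.0, -1.0]]
ft_force: [0.7, -0.4, 5.0]
grip_width: 68.1
grasp_force: 20.0
```

Contact at 5 N. I'll release, go up and clear away.

arm_command(
  series="0 0 0 0 0 0;0 0 0 0 0 0;0 0 0 0 0 0;0 0 0 0 0 0;0 0 0 0 0 0;0 0 0 0 0 0;0 0 0 0 0 0",
  claw=0,
)

```text
t: 21.98
position: [608.6, 312.4, 68.4]
eef_rot: [[0.991, 0.13, -0.0], [0.13, -0.991, -0.0], [-0.0, 0.0, -1.0]]
ft_force: [-0.2, -0.5, 0.3]
grip_width: 86.5
grasp_force: 0.0
```

arm_command(
  series="0 0 0.2 0 0 0;0 0 0.5 0 0 0;0 0 0.6 0 0 0;0 0 0.6 0 0 0;0 0 0.4 0 0 0;-0.3 -0.5 0 0 0 0;-0.34 -0.7 0 0 0 0.4;-0.34 -0.7 0 0 0 0.4;-0.34 -0.7 0 0 0 0.4;-0.3 -0.5 0 0 0 0.4;0 0 0 0 0 0;0 0 0 0 0 0",
)

```text
t: 22.98
position: [544.2, 187.1, 161.4]
eef_rot: [[0.959, 0.284, 0.001], [0.284, -0.959, -0.001], [0.001, 0.001, -1.0]]
ft_force: [0.1, 1.4, 0.9]
grip_width: 87.1
grasp_force: 0.0
```

Run:
```python
from h import *
s=readout.state();print(s['t'],s['position'],s['ft_force'],s['joint_pos'])
a=viewer.camera('side')[:,:,::-1];b=viewer.camera('top')[:,:,::-1]
cv2.imwrite('pics/a6.png',a);cv2.imwrite('pics/b6.png',b)
A=cv2.resize(a[200:350,120:300],None,fx=2.6,fy=2.6,interpolation=cv2.INTER_CUBIC)
B=cv2.resize(b[130:255,150:290],None,fx=3.1,fy=3.1,interpolation=cv2.INTER_CUBIC)[:390,:332]
B=cv2.resize(b[130:255,145:300],None,fx=2.1,fy=2.1,interpolation=cv2.INTER_CUBIC)
H=max(A.shape[0],B.shape[0]);f=lambda M:np.vstack([M,np.zeros((H-M.shape[0],M.shape[1],3),np.uint8)])
cv2.imwrite('pics/g9.png',(np.clip((np.hstack([f(A),f(B)])/255.)**.45,0,1)*255).astype(np.uint8))
# handle
bb=cv2.GaussianBlur(b,(3,3),0)
h=(bb[195:250,250:300].max(2)<55).astype(np.uint8)
n,l,st,c=cv2.connectedComponentsWithStats(h)
for k in range(1,n):
    if st[k,4]>60:
        ys,xs=np.nonzero(l==k);W=np.array([atz('top',x+250,y+195,18)[:2] for x,y in zip(xs,ys)],np.float32)
        d=cv2.fitLine(W,cv2.DIST_L2,0,.01,.01).ravel();t=(W-d[2:])@d[:2];print(st[k],d[:2],d[2:]+d[:2]*t.min(),d[2:]+d[:2]*t.max())
```

```text
22.9833 [544.2380002  187.12786221 161.40092059] [0.12224156 1.36917529 0.85021715] [ 0.27807124  0.30948252 -0.7706429   1.72905128  0.23170947  1.19545839
 -1.83719113]
[ 16  12  19  30 206] [0.8889057 0.4580902] [346.95566 -63.20753] [447.21747  -11.538437]
[  0  35  11  20 106] [ 0.9991437  -0.04137431] [304.56158  40.53534] [370.02673   37.824444]
```

View pics/g9.png

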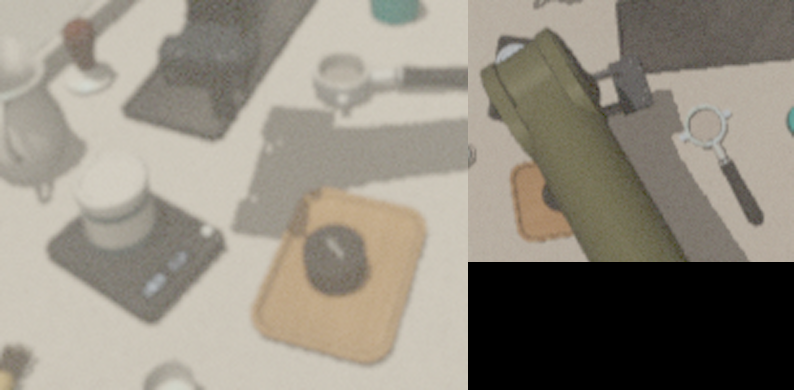

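The tin stands upright on the platform part of the scale, at crop (115,205). The leveller sits in the beech tray. The portafilter is free, with its dish at top crop (707,127) and its handle down to (757,220). That was the last of my 14 views, so from here I check by numbers only.

Run:
```python
from h import *
b=cv2.imread('pics/b6.png');a=cv2.imread('pics/a6.png')
print('pred dish in top',P('top',[[512.6,22.1,36]]))
# bright dish ring
g=cv2.GaussianBlur(b,(3,3),0)[170:215,238:280]
m=(g.min(2)>100).astype(np.uint8);n,l,st,c=cv2.connectedComponentsWithStats(m);k=1+np.argmax(st[1:,4])
ys,xs=np.nonzero(l==k);(cx,cy),r=cv2.minEnclosingCircle(np.c_[xs,ys].astype(np.float32))
print(st[k],'mid ears',atz('top',cx+238,cy+170,33),r)
# side handle
g=cv2.GaussianBlur(a,(3,3),0)[222:245,270:320].max(2)
m=(g<72).astype(np.uint8);n,l,st,c=cv2.connectedComponentsWithStats(m);k=1+np.argmax(st[1:,4]);print(st[k],c[k]+[270,222])
ys,xs=np.nonzero(l==k)
e=lambda x:(x+270,ys[xs==x].mean()+222)
for x in (xs.min(),xs.max()): print(e(x),atz('side',*e(x),18))
d=np.array([.8889,.458,0]);o=np.array([345.5,-64,18]);print(P('side',[o,o+d*127]))
```

```text
pred dish in top [[257.02653546 188.47064069]]
[26 12  6  5 15] mid ears [529.34804134 -11.39737809  33.        ] 2.7037434577941895
[  5   5  36   7 219] [292.92694064 229.73972603]
(np.int64(275), np.float64(231.5)) [ 4.42309042e+02 -3.13613443e-01  1.80000000e+01]
(np.int64(310), np.float64(230.0)) [347.49823203 -50.21936579  18.        ]
[[311.99306932 227.44163258]
 [270.82441358 228.95467767]]
```

arm_command(
  series="-0.2 -0.4 0 0 0 0.2;-0.27 -0.56 0 0 0 0.25;-0.27 -0.56 0 0 0 0.25;-0.27 -0.56 0 0 0 0.25;-0.27 -0.56 0 0 0 0.25;-0.27 -0.56 0 0 0 0.25;-0.27 -0.56 0 0 0 0.25;-0.27 -0.56 -0.2 0 0 0.18;-0.24 -0.56 -0.4 0 0 0;0 -0.12 -0.5 0 0 0;0 0 -0.5 0 0 0;0 0 0 0 0 0",
)

```text
t: 24.08
position: [448.9, -10.6, 93.8]
eef_rot: [[0.887, 0.462, -0.005], [0.462, -0.887, 0.002], [-0.004, -0.004, -1.0]]
ft_force: [-0.7, -0.2, -0.6]
grip_width: 87.0
grasp_force: 0.0
```

arm_command(
  series="0 0 0 0 0 0;0 0 0 0 0 0",
)

```text
t: 24.25
position: [452.0, -10.1, 97.6]
eef_rot: [[0.886, 0.463, 0.001], [0.463, -0.886, 0.001], [0.002, 0.0, -1.0]]
ft_force: [0.1, 0.2, -0.3]
grip_width: 87.1
grasp_force: 0.0
```

arm_command(
  series="0 0 -0.3 0 0 0;0 0 -0.4 0 0 0;0 0 -0.4 0 0 0;0 0 -0.25 0 0 0;0 0 0 0 0 0;0 0 0 0 0 0;0 0 0 0 0 0",
)

```text
t: 24.83
position: [451.8, -11.3, 43.7]
eef_rot: [[0.887, 0.461, 0.002], [0.461, -0.887, -0.0], [0.002, 0.001, -1.0]]
ft_force: [0.3, -0.4, -0.6]
grip_width: 86.9
grasp_force: 0.0
```

arm_command(
  series="0 0 -0.15 0 0 0;0 0 -0.15 0 0 0;0 0 -0.06 0 0 0;0 0 0 0 0 0;0 0 0 0 0 0",
)

```text
t: 25.25
position: [450.5, -11.5, 27.9]
eef_rot: [[0.888, 0.461, -0.001], [0.461, -0.888, 0.0], [-0.0, -0.0, -1.0]]
ft_force: [0.1, 0.4, 0.0]
grip_width: 86.9
grasp_force: 0.0
```

arm_command(
  series="0 0 0 0 0 0;0 0 0 0 0 0;0 0 0 0 0 0;0 0 0 0 0 0;0 0 0 0 0 0;0 0 0 0 0 0;0 0 0 0 0 0;0 0 0 0 0 0;0 0 0 0 0 0;0 0 0 0 0 0;0 0 0 0 0 0;0 0 0 0 0 0",
  claw=1,
  grip_force=55,
)

```text
t: 26.25
position: [450.2, -11.0, 28.1]
eef_rot: [[0.887, 0.461, -0.001], [0.461, -0.887, 0.0], [-0.001, -0.001, -1.0]]
ft_force: [-2.5, 1.3, 2.5]
grip_width: 26.2
grasp_force: 55.0
```

arm_command(
  series="0 0 0.05 0 0 0;0 0 0.1 0 0 0;0 0 0.2 0 0 0;0 0 0.3 0 0 0;0 0 0.4 0 0 0;0 0 0.4 0 0 0;0 0 0.4 0 0 0;0 0 0.2 0 0 0;0 0 0 0 0 0;0 0 0 0 0 0",
)

```text
t: 27.08
position: [450.7, -11.9, 110.2]
eef_rot: [[0.888, 0.46, 0.001], [0.46, -0.888, -0.001], [0.0, 0.001, -1.0]]
ft_force: [-0.9, -1.1, -6.4]
grip_width: 26.8
grasp_force: 55.0
```

Run:
```python
from h import *
s=readout.state();print(s['t'],s['position'],s['ft_force'],s['moment'],s['joint_pos'],s['grip_width'])
```

```text
27.0833 [450.7350343  -11.86932703 110.22567274] [-0.93409994 -1.10819509 -6.43559052] [-0.04612953  0.09556607  0.01298869] [ 0.6497725   0.05213174 -0.69078238  2.06774072  0.03954701  1.03348613
 -1.15291921] 26.78603567063388
```

arm_command(
  series="0.2 0.03 0 0 0 0.4;0.4 0.06 0 0 0 0.8;0.4 0.06 0 0 0 0.8;0.4 0.06 0 0 0 0.8;0.4 0.06 0 0 0 0.8;0.4 0.06 0 0 0 0.8;0.4 0.06 0 0 0 0.8;0.4 0.06 0 0 0 0.8;0.4 0.06 0 0 0 0.8;0.4 0.06 0 0 0 0.8;0.4 0.06 0 0 0 0.8;0.4 0.06 0 0 0 0.8",
)

```text
t: 28.08
position: [635.3, 16.0, 107.9]
eef_rot: [[0.166, 0.986, -0.003], [0.986, -0.166, 0.001], [0.0, -0.003, -1.0]]
ft_force: [-0.1, 0.3, -4.6]
grip_width: 26.5
grasp_force: 55.0
```

arm_command(
  series="0.4 0.05 0 0 0 0.8;0.4 0.03 0 0 0 0.8;0.2 0 0 0 0 0.6;0 0 0 0 0 0;0 0 0 0 0 0",
)

```text
t: 28.5
position: [674.3, 19.2, 107.8]
eef_rot: [[-0.047, 0.999, -0.003], [0.999, 0.047, 0.001], [0.001, -0.003, -1.0]]
ft_force: [0.7, 0.2, -5.2]
grip_width: 26.3
grasp_force: 55.0
```

arm_command(
  series="-0.05 0 -0.3 0 0 0.1;0 0 -0.4 0 0 0;0 0 -0.4 0 0 0;0 0 -0.3 0 0 0;0 0 -0.15 0 0 0;0 0 0 0 0 0;0 0 0 0 0 0",
)

```text
t: 29.08
position: [672.5, 19.3, 47.6]
eef_rot: [[-0.058, 0.998, -0.001], [0.998, 0.058, 0.0], [0.0, -0.001, -1.0]]
ft_force: [-0.4, 0.3, -4.7]
grip_width: 26.6
grasp_force: 55.0
```

arm_command(
  series="0 0 -0.08 0 0 0;0 0 -0.06 0 0 0;0 0 0 0 0 0;0 0 0 0 0 0",
)

```text
t: 29.42
position: [672.9, 19.2, 42.9]
eef_rot: [[-0.058, 0.998, 0.001], [0.998, 0.058, -0.0], [-0.0, 0.001, -1.0]]
ft_force: [-0.2, 0.6, -5.3]
grip_width: 26.7
grasp_force: 55.0
```

arm_command(
  series="0 0 -0.08 0 0 0;0 0 -0.06 0 0 0;0 0 0 0 0 0;0 0 0 0 0 0",
)

```text
t: 29.75
position: [672.5, 19.2, 36.7]
eef_rot: [[-0.058, 0.998, -0.001], [0.998, 0.058, -0.0], [-0.0, -0.001, -1.0]]
ft_force: [0.1, 0.7, -5.3]
grip_width: 26.5
grasp_force: 55.0
```

arm_command(
  series="0 0 -0.06 0 0 0;0 0 -0.04 0 0 0;0 0 0 0 0 0;0 0 0 0 0 0",
)

```text
t: 30.08
position: [672.8, 19.2, 33.0]
eef_rot: [[-0.058, 0.998, 0.0], [0.998, 0.058, -0.0], [-0.0, 0.0, -1.0]]
ft_force: [-1.2, -0.3, -3.5]
grip_width: 26.4
grasp_force: 55.0
```

arm_command(
  series="0 0 -0.03 0 0 0;0 0 0 0 0 0;0 0 0 0 0 0",
)

```text
t: 30.33
position: [672.9, 19.1, 32.3]
eef_rot: [[-0.058, 0.998, 0.0], [0.998, 0.058, -0.0], [-0.0, 0.0, -1.0]]
ft_force: [-1.9, 0.4, -0.9]
grip_width: 26.5
grasp_force: 55.0
```

arm_command(
  series="0 0 -0.025 0 0 0;0 0 0 0 0 0;0 0 0 0 0 0",
)

```text
t: 30.58
position: [673.0, 19.1, 32.2]
eef_rot: [[-0.058, 0.998, 0.0], [0.998, 0.058, -0.001], [-0.001, 0.0, -1.0]]
ft_force: [-3.2, -0.9, 5.3]
grip_width: 26.2
grasp_force: 55.0
```

arm_command(
  series="0 0 0 0 0 0;0 0 0 0 0 0;0 0 0 0 0 0;0 0 0 0 0 0;0 0 0 0 0 0;0 0 0 0 0 0;0 0 0 0 0 0",
  claw=0.4,
)

```text
t: 31.17
position: [672.8, 19.3, 30.7]
eef_rot: [[-0.058, 0.998, 0.0], [0.998, 0.058, 0.0], [0.0, 0.0, -1.0]]
ft_force: [-0.2, -0.1, -0.2]
grip_width: 51.6
grasp_force: 0.0
```

arm_command(
  series="0 0 0.2 0 0 0;0 0 0.4 0 0 0;0 0 0.6 0 0 0;0 0 0.6 0 0 0;0 0 0.6 0 0 0;0 0 0.6 0 0 0;-0.5 -0.5 0 0 0 0;-0.5 -0.6 0 0 0 0;-0.5 -0.6 0 0 0 0;-0.5 -0.6 0 0 0 0;-0.5 -0.6 0 0 0 0;-0.4 -0.6 0 0 0 0",
)

```text
t: 32.17
position: [555.7, -121.5, 152.4]
eef_rot: [[-0.059, 0.998, 0.001], [0.998, 0.059, -0.001], [-0.001, 0.001, -1.0]]
ft_force: [1.2, 0.3, -0.6]
grip_width: 52.4
grasp_force: 0.0
```

arm_command(
  series="-0.1 -0.5 0.3 0 0 0;-0.2 -0.7 0.3 0 0 0;-0.2 -0.7 0 0 0 0;-0.2 -0.7 0 0 0 0;-0.2 -0.7 0 0 0 0;-0.2 -0.7 0 0 0 0;-0.2 -0.7 0 0 0 0;-0.2 -0.7 0 0 0 0;-0.2 -0.7 0 0 0 0;-0.2 -0.7 0 0 0 0;-0.2 -0.7 0 0 0 0;0 0 0 0 0 0",
)

```text
t: 33.17
position: [469.1, -428.6, 176.0]
eef_rot: [[-0.049, 0.999, -0.0], [0.999, 0.049, -0.005], [-0.005, -0.001, -1.0]]
ft_force: [-0.7, -1.7, -0.9]
grip_width: 52.2
grasp_force: 0.0
```

Run:
```python
from seg import *
s=readout.state();print(s['t'],s['position'])
T=viewer.camera('top')[:,:,::-1].copy();S=viewer.camera('side')[:,:,::-1].copy()
cv2.imwrite('pics/bf.png',T);cv2.imwrite('pics/af.png',S)
T0=cv2.imread('pics/b.png').astype(int)
D=np.abs(cv2.GaussianBlur(T,(5,5),0).astype(int)-cv2.GaussianBlur(T0.astype(np.uint8),(5,5),0)).max(2)
def blob(box,mask,z,nm):
    x0,y0,x1,y1=box;n,l,st,c=cv2.connectedComponentsWithStats(mask[y0:y1,x0:x1].astype(np.uint8))
    if n<2: print(nm,'none');return
    k=1+np.argmax(st[1:,4]);ys,xs=np.nonzero(l==k)
    W=np.array([atz('top',x+x0,y+y0,z)[:2] for x,y in zip(xs,ys)],np.float32)
    d=cv2.fitLine(W,cv2.DIST_L2,0,.01,.01).ravel();print(nm,st[k],'c',np.round(W.mean(0),1),'rect',np.round(cv2.boxPoints(cv2.minAreaRect(W)).mean(0),1),cv2.minAreaRect(W)[1:],'dir',d[:2])
blob((165,195,222,250),D>25,42,'leveller (z top 42)')
blob((148,138,200,197),T.min(2)>75,98,'tin top z98')
blob((205,112,312,175),T.min(2)>60,36,'pf metal')
blob((205,112,312,175),D>14,30,'pf diff')
blob((318,205,360,243),D>18,60,'needle')
# pitcher / cup motion
for nm,b in(('pitcher',(335,140,375,180)),('turq',(295,172,322,202))): print(nm,D[b[1]:b[3],b[0]:b[2]].max(),(D[b[1]:b[3],b[0]:b[2]]>25).sum())
# side needle seat check
m=cv2.cvtColor(S,cv2.COLOR_BGR2HSV)
```

```text
33.1667 [ 469.12726891 -428.64582998  176.00084847]
leveller (z top 42) [ 15  18  20  19 300] c [404.8 254. ] rect [404.1 254.6] ((64.81182861328125, 61.17213439941406), 88.94419860839844) dir [0.24490604 0.9695468 ]
tin top z98 [   0    0   52   59 1962] c [594.5 294.5] rect [588.  293.3] ((168.21331787109375, 192.1259002685547), 88.94422149658203) dir [0.98154444 0.19123408]Traceback (most recent call last):
  File "<stdin>", line 15, in <module>
  File "<stdin>", line 11, in blob
  File "h.py", line 16, in atz
    o,d=ray(name,u,v);return o+d*(z-o[2])/d[2]
        ~~~^^^^^^^^^^
  File "h.py", line 13, in ray
    m=viewer.camera_model(name);R=np.array(m['R']);o=-R.T@np.array(m['t'])
ValueError: time passes only in moves, steps and waits
```

```bash
sed -i 's/^def P(/import functools\n_cm=functools.lru_cache(None)(viewer.camera_model)\ndef P(/; s/m=viewer.camera_model(name)/m=_cm(name)/' h.py
python3 - <<'E'
from h import *
T=cv2.imread('pics/bf.png');T0=cv2.imread('pics/b.png')
bl=lambda I:cv2.GaussianBlur(I,(5,5),0).astype(int)
D=np.abs(bl(T)-bl(T0)).max(2)
def blob(box,mask,z,nm):
    x0,y0,x1,y1=box;n,l,st,c=cv2.connectedComponentsWithStats(mask[y0:y1,x0:x1].astype(np.uint8))
    if n<2: print(nm,'none');return
    k=1+np.argmax(st[1:,4]);ys,xs=np.nonzero(l==k)
    W=np.array([atz('top',x+x0,y+y0,z)[:2] for x,y in zip(xs,ys)],np.float32)
    d=cv2.fitLine(W,cv2.DIST_L2,0,.01,.01).ravel();r=cv2.minAreaRect(W);print(nm,st[k],'c',np.round(W.mean(0),1),'rect',np.round(r[0],1),np.round(r[1],0),'dir',d[:2])
blob((157,146,193,188),T.min(2)>95,98,'tin')
blob((148,138,200,197),D>50,98,'tin diff')
blob((205,112,312,175),D>22,36,'pf metal')
blob((205,112,312,175),D>10,30,'pf diff')
blob((318,205,360,243),D>22,60,'needle')
for nm,b in(('pitcher',(335,140,375,180)),('jug',(165,90,205,130)),('turq',(295,172,322,202))): print(nm,D[b[1]:b[3],b[0]:b[2]].max(),(D[b[1]:b[3],b[0]:b[2]]>25).sum())
print(P('top',[[672,15,20],[680,-96,20],[667,92,36]]), P('top',[[382.5,-256.5,0],[382.5,-256.5,101]]))
E
```

```text
tin [  1   6  20  19 294] c [609.  312.1] rect [609.6 312.4] [61. 60.] dir [0.10766027 0.9941877 ]
tin diff [ 10  13  20  20 324] c [609.2 311.8] rect [609.6 312.4] [63. 63.] dir [ 0.8565234  -0.51610816]
pf metal [ 22  19  30  29 443] c [666.4  82.4] rect [670.   77.8] [83. 90.] dir [ 0.05633953 -0.99841166]
pf diff [ 21  18  32  30 514] c [667.6  81.9] rect [669.9  77.3] [ 91. 100.] dir [ 0.09605187 -0.99537635]
needle [16 14  9 11 61] c [ 387.2 -243.8] rect [ 387.1 -243. ] [23. 34.] dir [ 0.86367285 -0.5040528 ]
pitcher 8 0
jug 7 0
turq 8 0
[[258.03664424 142.87728271]
 [289.84997716 139.74425624]
 [235.63013223 144.19442021]] [[337.80625953 223.99608082]
 [343.60062492 225.65892717]]
```

Every thing measures within tolerance: tin within 2 mm, leveller about 5 mm, portafilter about 2 mm along the tray, and the needle foot on the seat centre. The pitcher is unchanged. I'll hand in.

```bash
python3 -c "
from workcell import robot;print(robot.sign_off())"
```

```text
the job is handed in; nothing more can be done
None
```

I took the pile apart and handed the job in at about 33 s; all four things measured within tolerance on their places and the pitcher had not moved, but the sign-off returned no verdict.

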